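Set the rack status tags

TASK

Each hinged tag on the status board belongs to the vial rack straight behind it: a tag leaning back towards its rack shows its ring (rack full), a tag leaning towards the robot shows its bar (rack not full). With a fingertip, gently push over the tags that are wrong, so that only the completely full racks show the ring and all the others show the bar. Do not flip tags that are already right, do not pinch or grip anything, and leave the racks, bottle, jar and box where they stand.

Things in the scene. Friction and masses are not known exactly. Their poses are not given: they have to be found in the camera images.
- board: Status board: a grey base plate, 130 mm (x) by 400 mm (y), 6 mm thick (its two long edges 10 mm high), fixed flat on the bench. Origin at the centre of its underside, on the bench. Its x axis points away from the robot towards the row of vial racks, y along the row of tags, z up. It carries four tag stands in a row along its y axis, 92 mm apart, all with the board's orientation.
- hinge_a (a point): Middle of tag a's hinge axis, 45 mm above the bench on a slim fixed stand (22 mm post; bracket 64 mm along y, 5 mm above the axis; stop arms reaching 17 mm out, 11 mm up from the axis). Axes as the board's; the hinge runs along y. Which of the four positions along the board tag a has varies. Its rack stands straight behind, centre about 160 mm away along +x.
- tag_a (a joint): Swing of the tag, rad: 0 upright; +1.0 (stop) leans away from the robot to its rack, RING face looking up; -1.0 (stop) leans to the robot, BAR face looking up. Light hinge: under 1 N, level, on the roller at its free edge raises it; the roller rolls along the fingertip. Once about 0.3 past upright it drops by its own weight onto the other stop and stays.
- edge_a (a point): Middle of the tag's free edge, on the axis of its grey roller (10 mm thick, 50 mm long, turns freely), 57 mm from the hinge axis; moves with the tag. The tag is a white plate 50 mm wide (y), 4 mm thick, 40 to 85 g, a black ring on one face, one black bar on the other. On a stop this point is 31 mm above the hinge axis and 48 mm out.
- hinge_b (a point): Middle of tag b's hinge axis, 45 mm above the bench on a slim fixed stand (22 mm post; bracket 64 mm along y, 5 mm above the axis; stop arms reaching 17 mm out, 11 mm up from the axis). Axes as the board's; the hinge runs along y. Which of the four positions along the board tag b has varies. Its rack stands straight behind, centre about 160 mm away along +x.
- tag_b (a joint): Swing of the tag, rad: 0 upright; +1.0 (stop) leans away from the robot to its rack, RING face looking up; -1.0 (stop) leans to the robot, BAR face looking up. Light hinge: under 1 N, level, on the roller at its free edge raises it; the roller rolls along the fingertip. Once about 0.3 past upright it drops by its own weight onto the other stop and stays.
- edge_b (a point): Middle of the tag's free edge, on the axis of its grey roller (10 mm thick, 50 mm long, turns freely), 57 mm from the hinge axis; moves with the tag. The tag is a white plate 50 mm wide (y), 4 mm thick, 40 to 85 g, a black ring on one face, one black bar on the other. On a stop this point is 31 mm above the hinge axis and 48 mm out.
- hinge_c (a point): Middle of tag c's hinge axis, 45 mm above the bench on a slim fixed stand (22 mm post; bracket 64 mm along y, 5 mm above the axis; stop arms reaching 17 mm out, 11 mm up from the axis). Axes as the board's; the hinge runs along y. Which of the four positions along the board tag c has varies. Its rack stands straight behind, centre about 160 mm away along +x.
- tag_c (a joint): Swing of the tag, rad: 0 upright; +1.0 (stop) leans away from the robot to its rack, RING face looking up; -1.0 (stop) leans to the robot, BAR face looking up. Light hinge: under 1 N, level, on the roller at its free edge raises it; the roller rolls along the fingertip. Once about 0.3 past upright it drops by its own weight onto the other stop and stays.
- edge_c (a point): Middle of the tag's free edge, on the axis of its grey roller (10 mm thick, 50 mm long, turns freely), 57 mm from the hinge axis; moves with the tag. The tag is a white plate 50 mm wide (y), 4 mm thick, 40 to 85 g, a black ring on one face, one black bar on the other. On a stop this point is 31 mm above the hinge axis and 48 mm out.
- hinge_d (a point): Middle of tag d's hinge axis, 45 mm above the bench on a slim fixed stand (22 mm post; bracket 64 mm along y, 5 mm above the axis; stop arms reaching 17 mm out, 11 mm up from the axis). Axes as the board's; the hinge runs along y. Which of the four positions along the board tag d has varies. Its rack stands straight behind, centre about 160 mm away along +x.
- tag_d (a joint): Swing of the tag, rad: 0 upright; +1.0 (stop) leans away from the robot to its rack, RING face looking up; -1.0 (stop) leans to the robot, BAR face looking up. Light hinge: under 1 N, level, on the roller at its free edge raises it; the roller rolls along the fingertip. Once about 0.3 past upright it drops by its own weight onto the other stop and stays.
- edge_d (a point): Middle of the tag's free edge, on the axis of its grey roller (10 mm thick, 50 mm long, turns freely), 57 mm from the hinge axis; moves with the tag. The tag is a white plate 50 mm wide (y), 4 mm thick, 40 to 85 g, a black ring on one face, one black bar on the other. On a stop this point is 31 mm above the hinge axis and 48 mm out.
- rack_full_1: FULL vial rack: loose white rack 88 mm (x) by 66 mm (y), deck 40 mm high, all 12 holes (4 by 3) holding blue-capped vials, tops 62 mm above the bench, 300 to 410 g with vials. Origin at the centre of its underside. Stands in one of the four places behind the tags, turned a little.
- rack_full_2: FULL vial rack: loose white rack 88 mm (x) by 66 mm (y), deck 40 mm high, all 12 holes (4 by 3) holding blue-capped vials, tops 62 mm above the bench, 300 to 410 g with vials. Origin at the centre of its underside. Stands in one of the four places behind the tags, turned a little.
- rack_part_1: NOT full vial rack: the same white rack with only 6 of its 12 holes holding blue-capped vials (tops 62 mm above the bench), the other holes empty; 300 to 410 g. Origin at the centre of its underside. Stands in one of the four places behind the tags, turned a little.
- rack_part_2: NOT full vial rack: the same white rack with only 3 of its 12 holes holding blue-capped vials (tops 62 mm above the bench), the other holes empty; 300 to 410 g. Origin at the centre of its underside. Stands in one of the four places behind the tags, turned a little.
- bottle: Bystander: capped glass bottle, 60 mm diameter, 130 mm tall, loose, off the board's +y end. Origin at the centre of its underside.
- jar: Bystander: lidded clear jar, 56 mm diameter, 65 mm tall, loose, off the board's -y end. Origin at the centre of its underside.
- slide_box: Bystander: cardboard box 85 x 60 x 32 mm, loose, behind the jar. Origin at the centre of its underside.
There are look-alikes about, which are no part of the job. Leave any green or yellow look-alike of the rack_part_1 alone.

How it is judged:
By the outcome, as a careful person would: the job done as asked, in the order asked, and still so for the second after the job is handed in, with the robot touching nothing.
It also fails if it takes over 48 s, if anything falls off the work surface, if the arm or the gripper's body presses on something with over 40 N, if the wrist force passes 120 N, or if a joint passes its speed limit or range.

ROBOT

A 6-joint arm with a two-finger parallel gripper is mounted at the origin on the work surface. World frame = base frame: x ahead of the robot, y to its left, z up, the work surface at z = 0. Lengths are in m, angles in rad, forces in N, time in s.
With the tool pointing down it reaches from about 0.425 to 0.95 m from the base axis. Payload 3.5 kg.
Tool frame: the origin (TCP) lies on the centre line of the jaws, within the pads' length; the fingertips stand 17 mm ahead of it and the grasp point (between the pads) lies 2 mm behind it; z points along the fingers, y is the line along which they close (so a half turn about z gives the same grasp; the last joint's range is limited). The gripper opens to 85 mm and grips with 20 to 120 N. Pads are 22 mm wide; open, the fingers measure 114 mm over their backs; the gripper's body (76 mm by 85 mm) begins 54 mm behind the grasp point. The pads swing forward as they close: fully open they stand 13 mm farther back than shut.
Start: joints at [1.185, 0.286, 1.577, -0, 1.279, -0.15], TCP at [0.158, 0.656, 0.248] pointing down, gripper open.
Joint ranges: [-2.77, 2.77], [-0.9, 2.22], [0.21, 2.48], [-1.53, 4.67], [0.24, 2.81], [-2.84, 2.84]. Speed limits (rad/s): [2.79, 2.79, 3.14, 3.14, 3.14, 3.14].

INTERFACE

Orientations are given as a unit quaternion [x, y, z, w].
In Python, from workcell import robot, planner, imaging, finish_job, status gives the robot as it stands. Calls block until the motion is done:
- robot.move_to(position, orientation): joint-space move of the TCP to a pose.
- robot.servo_line(position, ori=None, velocity=0.15): straight line of the TCP; ori=None keeps the orientation; velocity is the mean speed in m/s.
- robot.set_joints(angles): joint-space move.
- robot.command_gripper(opening, newtons=None): opening from 0.0 (shut) to 1.0 (fully open); newtons is the grip in N (None keeps the last); returns when the fingers have stopped.
- robot.hold(seconds).
- planner.solve_ik(position, orientation): joint angles nearest the present ones, or None.
- imaging.capture(name): name is "scene" or "side" or "wrist"; returns (picture, depth): 384x512x3 uint8, red, green, blue; 384x512 float32, m along the optical axis (not along the pixel's ray), 0 where there is no reading.
- imaging.calibration(name): a dict with "intrinsics" (3x3 intrinsics, pixels), "R" (3x3) and "t" (3): a world point X has camera coordinates R X + t; the wrist camera has in their place "T_tool_cam" (4x4, takes a point from camera to tool coordinates, whose origin is the TCP and whose axes are the flange's). Camera axes: x right, y down, z forward; pixel columns grow to the right and rows downward; lengths in m; the calibration is good to about 2 mm. A picture is of the moment at which its call begins: read the wrist's pose just before it. calibration takes no time and is no camera call.
A pose or a line that the arm cannot do raises robot.Unreachable and nothing moves.
- finish_job(): hands the job in; it is judged then, once.
Readings, each from a call of its own:
- status.read_time(): time.
- status.read_joints(): joint angles.
- status.read_dq(): joint speeds.
- status.read_effort(): joint torques, N m.
- status.read_tcp_pos(): TCP position.
- status.read_tool_rot(): TCP orientation.
- status.read_wrist_force(): force on the tool from outside, world axes, zero at the start.
- status.read_wrist_torque(): the same for the moment, N m.
- status.read_grip_width(): opening from 0.0 (shut) to 1.0 (fully open).
- status.read_grasp_force(): force on a finger pad.
Only numpy, scipy, OpenCV 4.12 (cv2) and the standard library are available. Lean on these libraries where they do the work, as an engineer would, in place of code of your own. Each camera call takes 0.05 s, during which the arm holds its last target. There are 200 camera calls.

## Working session

There is one attempt and no reset: what is moved stays moved. The work goes in short steps, each a Python script; the robot and the scene stay as the last script left them, time stands still between calls to the robot, and variables do not carry over. Pictures are saved under pics/ and viewed, at most 10 in all, crops included, and the job is handed in when it is done.

```bash
ls; mkdir -p pics
python3 - <<'E'
from workcell import robot, planner, imaging, status
import cv2, numpy as np
for n in ("scene","side"):
    p,d=imaging.capture(n); np.savez(n+".npz",p=p,d=d)
    cv2.imwrite(f"pics/{n}0.png",cv2.resize(p[:,:,::-1],(800,600),interpolation=cv2.INTER_CUBIC))
    c=imaging.calibration(n); print(n,c)
print(status.read_time(),status.read_tool_rot())
E
```

```text
pics
scene {'intrinsics': array([[418.8795818 ,   0.        , 256.88593617],
       [  0.        , 418.8795818 , 190.29512711],
       [  0.        ,   0.        ,   1.        ]]), 'R': array([[ 0.52556339,  0.85063435, -0.01429457],
       [ 0.7384355 , -0.46445672, -0.48886906],
       [-0.42248802,  0.24637606, -0.87224005]]), 't': array([-0.30467401, -0.45941647,  1.52528608])}
side {'intrinsics': array([[372.3918786 ,   0.        , 252.96236321],
       [  0.        , 372.3918786 , 196.59588877],
       [  0.        ,   0.        ,   1.        ]]), 'R': array([[ 0.99910034, -0.03907544, -0.01648062],
       [-0.03975462, -0.72763853, -0.68480781],
       [ 0.01476723,  0.6848469 , -0.72853734]]), 't': array([-0.61210766,  0.05999556,  1.07526745])}
0.1 [ 1.17640094e-01  9.93055693e-01 -1.05311553e-03 -2.99657889e-04]
```

View pics/scene0.png

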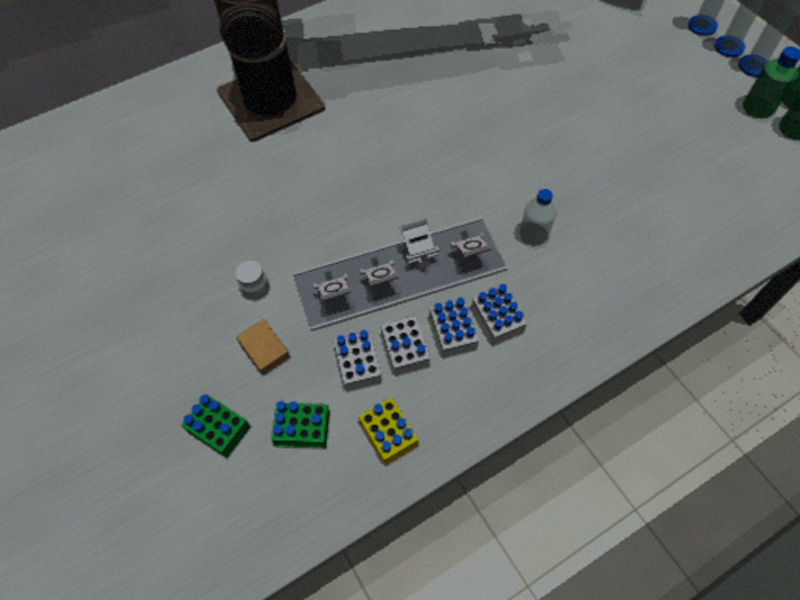

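View pics/side0.png

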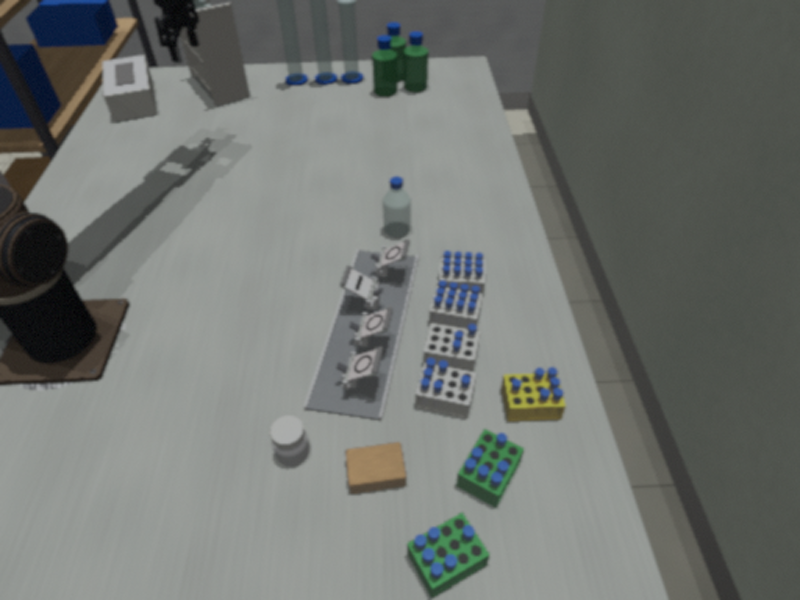

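The scene picture shows tags at (333,287), (380,272) and (470,245) with the ring, and the one at (418,240) with the bar. The racks behind them are at (357,358) with about 6 vials, (405,343) with about 3, (453,325) looking full, and (500,311) looking full. Look-alikes to leave alone are the green racks at (216,424) and (300,424) and the yellow one at (388,430). A close crop will check the counts and the board corners.

Run:
```python
import cv2, numpy as np
p=np.load("scene.npz")["p"]
c=p[132:254,180:344]; cv2.imwrite("pics/crop1.png",cv2.resize(c[:,:,::-1],None,fx=4.8,fy=4.8,interpolation=cv2.INTER_CUBIC))
```

```text
(no output)
```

View pics/crop1.png

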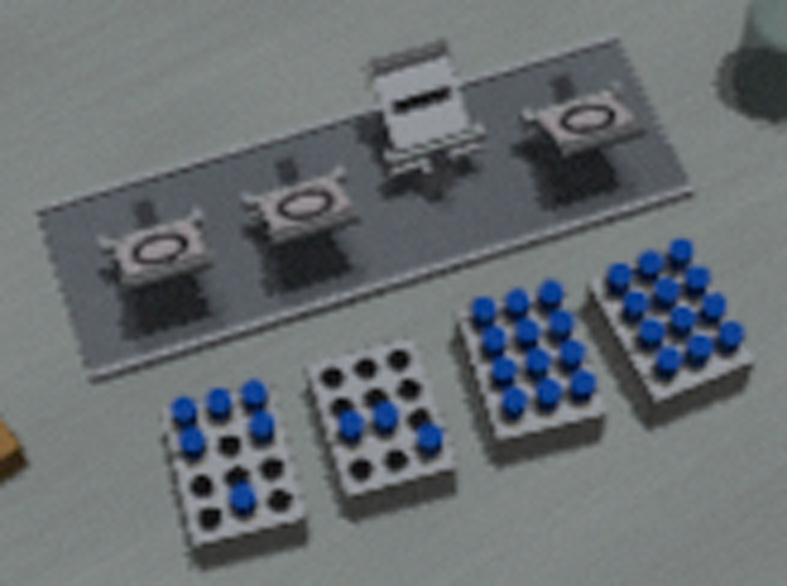

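The crop confirms the counts: from -y to +y the racks are 6 vials, 3 vials, full and full. So tags 1 and 2 (ring) must go to bar, tag 3 (bar) to ring, and tag 4 stays. The board corners in the crop are (38,212), (92,380), (692,192) and (618,40).

```bash
cat > h.py <<'E'
import numpy as np
from workcell import robot, planner, imaging, status
from scipy.spatial.transform import Rotation as Ro
C=imaging.calibration("scene")
def ray(uv,z):
    r=C["R"].T@np.linalg.inv(C["intrinsics"])@[*uv,1]; o=-C["R"].T@C["t"]
    return o+r*(z-o[2])/r[2]
def unproj(uv,d): return C["R"].T@(np.linalg.inv(C["intrinsics"])@[*uv,1]*d-C["t"])
crop=lambda u,v:(np.array([u,v])-2.4)/4.8+[180,132]+0.0
P=np.array([ray(crop(*q),.008) for q in [(38,212),(92,380),(692,192),(618,40)]])[:,:2]
L=np.array([[-.065,-.2],[.065,-.2],[.065,.2],[-.065,.2]])
m=P.mean(0); H=L.T@(P-m); yaw=np.arctan2(H[0,1]-H[1,0],H[0,0]+H[1,1])
Rb=np.array([[np.cos(yaw),-np.sin(yaw)],[np.sin(yaw),np.cos(yaw)]])
Q=[Ro.from_matrix(np.array([[-s,0,0],[0,s,0],[0,0,-1]])) for s in (1,-1)]
Q=[(Ro.from_euler('z',yaw)*q).as_quat() for q in Q]   # tool y along +-board y
def W(x,y,tipz): return np.r_[m+Rb@[x,y],tipz+.017]
E
python3 - <<'E'
from h import *
print("c",m,"yaw",yaw,"resid",(P-m-L@Rb.T)*1000)
d=np.load("scene.npz")["d"]
for q in [(160,247),(307,205),(422,98),(588,118)]:   # symbol centres
    uv=crop(*q); i=np.round(uv).astype(int); w=unproj(uv,d[i[1],i[0]])
    print("tag",Rb.T@(w[:2]-m)*1000,w[2])
# depth heights in strip between board and racks
v,u=np.mgrid[132:254,180:344]; D=d[132:254,180:344]
w=((np.linalg.inv(C["intrinsics"])@np.stack([u.ravel()*D.ravel(),v.ravel()*D.ravel(),D.ravel()])).T-C["t"])@C["R"]
b=(w[:,:2]-m)@Rb
for k in range(4):
    y=-.138+.092*k
    s=(abs(b[:,1]-y)<.04)&(w[:,2]>.03)
    r=s&(b[:,0]>.085)&(b[:,0]<.25)
    t=s&(abs(b[:,0])<.075)&(w[:,2]>.06)
    print(k,"rack x min/max",b[r,0].min(),b[r,0].max(),"y mean",b[r,1].mean(),"tag x",b[t,0].min(),b[t,0].max(),"y",b[t,1].min(),b[t,1].max(),"z",w[t,2].max())
    for x,z in ((.076,.15),(.076,.066),(-.015,.09),(-.08,.066)):
        print([None if (j:=planner.solve_ik(W(x,y,z),q)) is None else np.round(j,2) for q in Q] if z==.066 else all(planner.solve_ik(W(x,y,z),q) is not None for q in Q))
E
```

```text
c [0.56247927 0.00676178] yaw -0.21827971504130764 resid [[ 1.53286267  0.2272717 ]
 [-0.99044515  1.66932473]
 [-2.34436558 -1.30415999]
 [ 1.80194806 -0.59243644]]
tag [  19.52607618 -136.70643563] 0.061552907440869886
tag [ 22.62380835 -44.70915916] 0.06386467354538346
tag [-26.09169245  46.89030491] 0.06589958060000517
tag [ 19.81541372 139.81530639] 0.06121700722552674
0 rack x min/max 0.11440201115558381 0.20732735060190902 y mean -0.13743479785067578 tag x 0.012094692303424835 0.05293660567866773 y -0.16581035931450022 -0.11103573389851608 z 0.08752786628154222
True
[array([-0.4 ,  0.36,  1.81, -0.  ,  0.97, -1.75]), array([-0.4 ,  0.36,  1.81, -0.  ,  0.97,  1.39])]
True
[array([-0.46,  0.04,  2.19, -0.  ,  0.91, -1.81]), array([-0.46,  0.04,  2.19, -0.  ,  0.91,  1.33])]
1 rack x min/max 0.11348216468418126 0.20609447013035515 y mean -0.04770324486900634 tag x 0.013656420804300939 0.052841343728299614 y -0.07448870576139578 -0.01895339944711237 z 0.08609648194285166
True
[array([-0.25,  0.37,  1.8 , -0.  ,  0.97, -1.6 ]), array([-0.25,  0.37,  1.8 , -0.  ,  0.97,  1.54])]
Tr
[... 226 characters left out ...]
899116056829 y 0.017481349866073984 0.07313964883563603 z 0.0853314559947937
True
[array([-0.1 ,  0.4 ,  1.75, -0.  ,  0.99, -1.45]), array([-0.1 ,  0.4 ,  1.75, -0.  ,  0.99,  1.69])]
True
[array([-0.06,  0.11,  2.12, -0.  ,  0.92, -1.42]), array([-0.06,  0.11,  2.12, -0.  ,  0.92,  1.72])]
3 rack x min/max 0.11330602417182353 0.2056493044821471 y mean 0.133481370297826 tag x 0.013270605845644698 0.052644561277059604 y 0.1089532540971831 0.16400689456263026 z 0.08488812136333569
True
[array([ 0.04,  0.46,  1.67, -0.  ,  1.01, -1.32]), array([ 0.04,  0.46,  1.67, -0.  ,  1.01,  1.83])]
True
[array([ 0.11,  0.19,  2.03, -0.  ,  0.93, -1.24]), array([ 0.11,  0.19,  2.03, -0.  ,  0.93,  1.9 ])]
```

```bash
cat > push.py <<'E'
from h import *
def push(k,s):
    """s=+1: push tag towards rack; -1: towards robot"""
    y=-.138+.092*k
    robot.move_to(W(-s*.077,y,.19),Q[0])
    robot.servo_line(W(-s*.077,y,.067),velocity=.12)
    for th in (-.95,-.6,-.3,0,.2,.4,.5):          # finger face follows the roller
        robot.servo_line(W(s*(.057*np.sin(th)-.016),y,.045+.057*np.cos(th)-.009),velocity=.05)
        print(round(th,2),np.round(status.read_wrist_force(),2))
    robot.servo_line(W(-s*.02,y,.19),velocity=.15)
    print("t",status.read_time())
E
python3 - <<'E'
from push import *
import cv2
robot.command_gripper(0.0,20); print(status.read_time())
push(2,1)
p,d=imaging.capture("side"); cv2.imwrite("pics/s1.png",cv2.resize(p[140:280,160:340,::-1],None,fx=4,fy=4,interpolation=cv2.INTER_CUBIC))
E
```

```text
0.8667
-0.95 [ 0.06 -0.24 -0.03]
-0.6 [ 0.58  0.42 -0.87]
-0.3 [-0.86 -0.06 -0.06]
0 [-0.16 -0.57  0.17]
0.2 [0.1  0.07 0.17]
0.4 [-0.19  0.04  0.97]
0.5 [-0.47 -0.82 -0.46]
t 8.3333
```

View pics/s1.png

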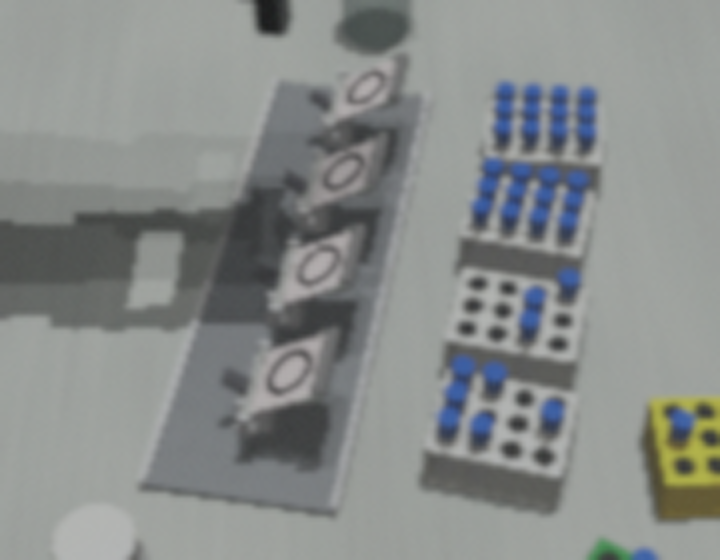

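Tag 3 at (343,170) now shows its ring, and nothing else has moved. Tags 2 (318,265) and 1 (290,370) are next.

Run:
```python
from push import *
import cv2
push(1,-1); push(0,-1)
p0=status.read_tcp_pos(); robot.servo_line([p0[0],p0[1],.30],velocity=.2)
p,d=imaging.capture("side"); cv2.imwrite("pics/s2.png",cv2.resize(p[140:320,160:380,::-1],None,fx=3.3,fy=3.3,interpolation=cv2.INTER_CUBIC))
print(status.read_time(),status.read_wrist_force())
```

```text
-0.95 [ 1.   -0.01 -0.2 ]
-0.6 [0.8  0.51 0.07]
-0.3 [0.24 0.32 0.42]
0 [-0.74 -0.79  0.51]
0.2 [ 0.64  0.73 -0.14]
0.4 [-0.78 -0.71  0.54]
0.5 [ 0.69 -0.38  0.46]
t 14.025
-0.95 [ 0.62 -0.24 -0.48]
-0.6 [ 0.05  0.39 -0.45]
-0.3 [0.46 0.3  0.29]
0 [ 0.61 -1.1  -0.82]
0.2 [-0.63 -0.51  0.48]
0.4 [-0.06  0.68  1.12]
0.5 [ 0.61 -0.6   0.7 ]
t 19.5833
20.25 [-0.24450757 -0.3502441   0.43805475]
```

View pics/s2.png

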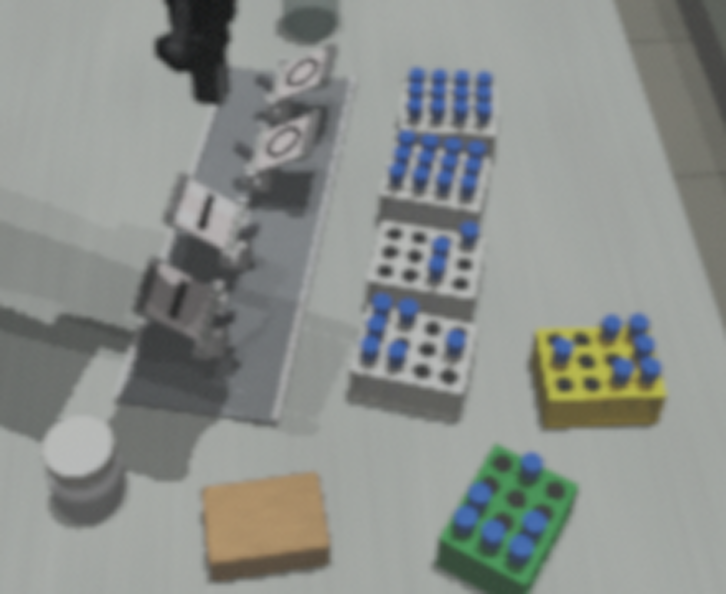

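Tags 1 (175,300) and 2 (208,212) show the bar, and tags 3 (285,140) and 4 (303,70) show the ring. The racks, jar and box look undisturbed and the arm is clear.

```bash
python3 -c "
from workcell import finish_job
print(finish_job())"
```

```text
the job is handed in; nothing more can be done
None
```

The job is handed in at about 20 s: the three wrong tags were pushed over, so only the two full racks show the ring and the other two show the bar, and the last picture showed the racks, jar and box undisturbed and the arm well clear of the bottle.

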